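Unlock and open the contact grill

TASK

The sandwich grill's lid is locked by the spring pin on its side. Pull the pin out by its T-handle, give it a quarter turn and let it settle in its rest notch so that it stays out by itself; then raise the lid by its front bar until it stands almost upright on its own, without letting it drop or slam, and let go. Leave the pin parked out and do not disturb the things around the grill.

Things in the scene. Friction and masses are not known exactly. Their poses are not given: they have to be found in the camera images.
- grill: Table-top contact grill, fixed to the table, steel and black, base 225 (x) x 260 (y) mm, top of the closed lid 105 mm above the table. Origin: centre of its underside, on the table. x to the rear (hinge side), -x to the front with the lid's bar, y to its left where the spring pin stands, z up. The lid's hinge axis runs along y at x = +100, z = 75 mm.
- lid (a joint): Opening angle of the lid, rad: 0 closed, grows as the front rises, stop at 1.40. Locked (small play) until the pin is drawn out over 10 mm. The lid weighs about 0.9 kg and has a stiff hinge (friction 0.6 N m): let go below about 1.1 rad it may fall shut, from 1.15 rad on it stays by itself. Raising it takes 6 to 9 N at the bar.
- lid_hinge (a point): Point on the lid's hinge axis, mid width. Its frame turns with the lid: -x points from the hinge to the front bar, y is the hinge axis.
- lid_handle (a point): Centre of the lid's front bar: black round bar, 14 mm thick, 150 mm long along y, 256 mm in front of the hinge axis and 12 mm above it (in the lid's frame); 87 mm above the table when closed. 43 mm are free between the bar and the lid's front edge, nothing lies in front of or under the bar.
- pin_handle (a point): Centre of the spring pin's T-handle: dark steel round bar, 14 mm thick, 74 mm long, across the pin's outer end. Frame turns with it: z = pin axis, pull direction, leaning 30 degrees from vertical towards the grill's front (-x); x = along the T-bar. Locked: about 205 mm above the table, 157 mm left of and 25 mm behind the grill's middle; T-bar in the grill's x-z plane, 38 mm above the sleeve's end.
- pin_out (a joint): How far the pin is drawn out, m: 0 locked, stop at 0.028. Spring 3 N at 0, 7 N at 0.020. It turns only when out more than 0.020; let go after a quarter turn it sinks to about 0.015, its small cross bar lying in the rest notch across the sleeve, which holds it out. Turned less than about 1.3 rad it misses the notch; turned back it snaps home.
- pin_turn (a joint): Turn of the pin about its axis (z of pin_handle), rad: about 0 locked (play 0.15). The rest notch is at +1.57 and, equally good, at -1.57; stops at +-1.75.
- mill: Bystander: dark wooden pepper mill, 172 mm tall, 52 mm wide, standing to the right (-y) of the grill, top-heavy. Origin: centre of its foot.
- mug: Bystander: white mug, 90 mm tall, 80 mm wide, standing to the front left of the grill. Origin: centre of its foot.
- carton: Bystander: drinks carton 70 x 70 x 190 mm, standing to the right (-y) of the grill. Origin: centre of its foot.

How it is judged:
By the outcome, as a careful person would: the job done as asked, in the order asked, and still so for the second after the job is handed in, with the robot touching nothing.
It also fails if it takes over 54 s, if anything falls off the work surface, if the arm or the gripper's body presses on something with over 40 N, if the wrist force passes 120 N, or if a joint passes its speed limit or range.

ROBOT

A 7-joint arm with a two-finger parallel gripper is mounted at the origin on the work surface. World frame = base frame: x ahead of the robot, y to its left, z up, the work surface at z = 0. Lengths are in mm, angles in rad, forces in N, time in s.
With the tool pointing down it reaches from about 425 to 875 mm from the base axis. Payload 4.7 kg.
Tool frame: the origin (TCP) lies on the centre line of the jaws, within the pads' length; the fingertips stand 17 mm ahead of it and the grasp point (between the pads) lies 2 mm behind it; z points along the fingers, y is the line along which they close (so a half turn about z gives the same grasp; the last joint's range is limited). The gripper opens to 87 mm and grips with 3 to 60 N. Pads are 19 mm wide; open, the fingers measure 117 mm over their backs; the gripper's body (75 mm by 190 mm) begins 51 mm behind the grasp point.
Start: joints at [-1.119, 0.321, -0.07, 1.45, 0.023, 1.371, -0.057], TCP at [275.594, 588.704, 239.587] pointing down, gripper open.
Joint ranges: [-2.86, 2.86], [-0.3, 2.09], [-1.38, 1.24], [0.06, 2.45], [-1.56, 4.7], [0.09, 2.05], [-2.69, 2.69]. Speed limits (rad/s): [2.57, 2.57, 3.14, 3.14, 3.14, 3.14, 3.14].

INTERFACE

Orientations are given as a 3x3 rotation matrix whose columns are the frame's x, y, z axes.
In Python, from rig import r, cams gives the robot as it stands. The module is installed in compiled form; this text tells all that it offers. Calls block until the motion is done:
- r.goto(position, orientation): joint-space move of the TCP to a pose.
- r.move_l(position, rotation=None, speed=150, stop_force=None): straight line of the TCP; rotation=None keeps the orientation; speed is the mean speed in mm/s. With stop_force (N) it stops when the force on the tool has changed by that much, and returns True; else False.
- r.goto_joints(angles): joint-space move.
- r.move_gripper(opening): finger opening in mm; the grip force is fixed at half the most; returns when the fingers have stopped.
- r.dwell(seconds).
- r.ik(position, orientation): joint angles nearest the present ones, or None.
- r.get_obs(): the state.
- cams.grab_frame(name): name is "side" or "top" or "wrist"; returns the picture (420x560x3 uint8, red, green, blue); there is no depth.
- cams.camera_params(name): a dict with "mtx" (3x3 intrinsics, pixels), "T" (4x4, takes a point from camera to world coordinates). Camera axes: x right, y up, looking along -z (the intrinsics and any distortion apply to the point x, -y, -z); pixel columns grow to the right and rows downward; lengths in mm; the calibration is good to about 2 mm. A picture is of the moment at which its call begins: read the wrist's pose just before it. camera_params takes no time and is no camera call; for the wrist camera it gives the pose at the moment of the call.
A pose or a line that the arm cannot do raises r.MotionError and nothing moves.
- r.sign_off(): hands the job in; it is judged then, once.
The state is a dict: "time": time; "joint_positions": joint angles; "dq": joint speeds; "joint_efforts": joint torques, N m; "tool_pos": TCP position; "orientation": TCP orientation; "force": force on the tool from outside, world axes, zero at the start; "ft_torque": the same for the moment, N m; "finger_gap": finger opening in mm; "gripper_force": force on a finger pad.
Only numpy, scipy, OpenCV 4.12 (cv2) and the standard library are available. Lean on these libraries where they do the work, as an engineer would, in place of code of your own. Each camera call takes 0.05 s, during which the arm holds its last target. There are 200 camera calls.

## Working session

There is one attempt and no reset: what is moved stays moved. The work goes in short steps, each a Python script; the robot and the scene stay as the last script left them, time stands still between calls to the robot, and variables do not carry over. Pictures are saved under pics/ and viewed, at most 10 in all, crops included, and the job is handed in when it is done.

```bash
mkdir -p pics; python3 - <<'E'
from rig import r,cams
import cv2,numpy as np
np.set_printoptions(suppress=True,precision=4)
for n in("side","top"):
    cv2.imwrite(f"pics/{n}0.png",cams.grab_frame(n)[:,:,::-1]);p=cams.camera_params(n);print(n,p)
o=r.get_obs();print(o)
E
```

```text
side {'mtx': array([[541.3539,   0.    , 279.5933],
       [  0.    , 541.3539, 211.3871],
       [  0.    ,   0.    ,   1.    ]]), 'T': array([[   0.8303,    0.4088,   -0.3787,  102.421 ],
       [  -0.5569,    0.5844,   -0.5902, -748.2645],
       [  -0.0199,    0.701 ,    0.7129,  989.6263],
       [   0.    ,    0.    ,    0.    ,    1.    ]])}
top {'mtx': array([[481.4623,   0.    , 279.122 ],
       [  0.    , 481.4623, 220.4996],
       [  0.    ,   0.    ,   1.    ]]), 'T': array([[  -0.0011,    0.99  ,   -0.1411,  415.8211],
       [  -1.    ,    0.    ,    0.0081,  -23.6398],
       [   0.008 ,    0.1411,    0.99  , 1338.4045],
       [   0.    ,    0.    ,    0.    ,    1.    ]])}
{'time': 0.1, 'joint_positions': array([-1.1189,  0.3217, -0.07  ,  1.4516,  0.0226,  1.3708, -0.0569]), 'dq': array([-0.0001, -0.0027, -0.0008, -0.0044,  0.0006,  0.0011, -0.0002]), 'joint_efforts': array([ -0.0002, -49.2566,  -0.4059, -31.3404,  -0.0642,   0.0393,
         0.0001]), 'tool_pos': array([275.4275, 588.2491, 238.5786]), 'orientation': array([[-0.9057,  0.424 , -0.0006],
       [ 0.424 ,  0.9057, -0.0016],
       [-0.0001, -0.0017, -1.    ]]), 'force': array([ 0.0335, -0.5245,  0.2986]), 'ft_torque': array([ 0.0492, -0.0336, -0.0247]), 'gripper_force': 0.0, 'finger_gap': 86.92897647059596}
```

View pics/side0.png

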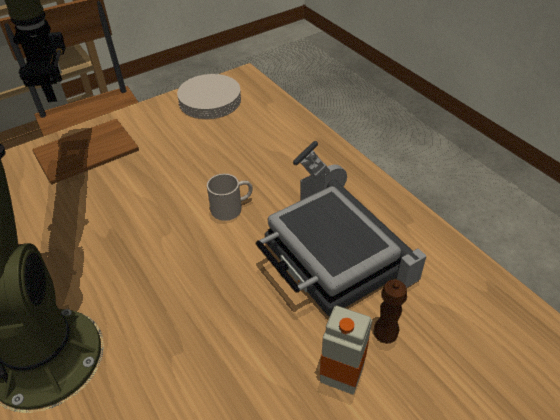

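View pics/top0.png

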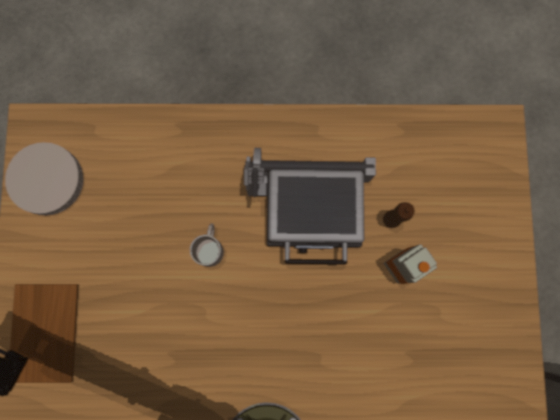

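The side view shows the T-bar from about (296,163) to (317,144). The front bar in the top view runs from about (285,262) to (347,262), and the grill is nearly aligned with the world axes. I'll enlarge both areas for precision.

```bash
cat > h.py <<'E'
import numpy as np,cv2
from rig import r,cams
np.set_printoptions(suppress=True,precision=3)
P={n:cams.camera_params(n) for n in("side","top")}
def ray(n,uv,p=None):
    p=p or P[n];K=p["mtx"];T=p["T"]
    d=np.linalg.inv(K)@np.array([uv[0],uv[1],1.]);d=T[:3,:3]@(d*[1,-1,-1]);return T[:3,3],d/np.linalg.norm(d)
def onz(n,uv,z,p=None):
    o,d=ray(n,uv,p);return o+d*(z-o[2])/d[2]
def tri(a,b):
    (o1,d1),(o2,d2)=a,b
    s=np.linalg.lstsq(np.c_[d1,-d2],o2-o1,rcond=None)[0]
    x,y=o1+s[0]*d1,o2+s[1]*d2;return (x+y)/2,np.linalg.norm(x-y)
E
python3 - <<'E'
from h import *
a=cv2.imread("pics/side0.png")[130:310,245:435];b=cv2.imread("pics/top0.png")[140:280,230:390]
a=cv2.resize(a,None,fx=3,fy=3,interpolation=cv2.INTER_CUBIC)[:540,:330]
b=cv2.resize(b,None,fx=2.9,fy=2.9,interpolation=cv2.INTER_CUBIC)
c=np.zeros((540,330+b.shape[1],3),np.uint8);c[:,:330]=a;c[:b.shape[0],330:]=b
c=np.clip(c.astype(float)*1.6,0,255).astype(np.uint8);cv2.imwrite("pics/z.png",c)
print(onz("top",(285,262),87),onz("top",(347,262),87))
E
```

```text
[485.448 -48.956  87.   ] [ 485.344 -209.965   87.   ]
```

View pics/z.png

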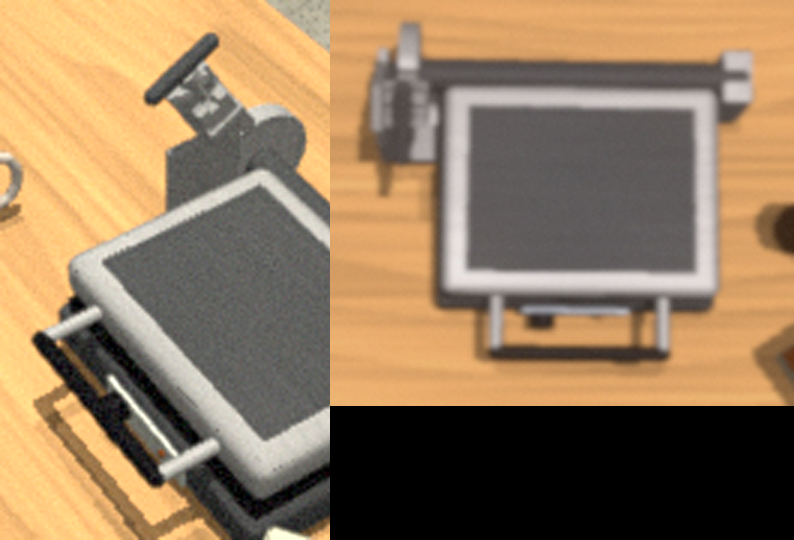

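The crop shows T-bar ends at side pixels of about (296,162) and (315,144). Front bar ends are at top pixels of about (284.5,261.4) and (346.6,262), so the grill yaw is close to 0. Next I'll cross-check the pin position and the planned poses.

```bash
cat >> h.py <<'E'
C=np.array([642.,-129,0])
def R(t,flip=1,closey=True,turn=0.):
    "tool z tilted t from straight down towards +x; turn about tool z"
    z=np.array([np.sin(t),0,-np.cos(t)]);y=np.array([0,1.,0])*flip if closey else np.array([np.cos(t),0,np.sin(t)])*flip
    M=np.c_[np.cross(y,z),y,z];c,s=np.cos(turn),np.sin(turn)
    return M@np.array([[c,-s,0],[s,c,0],[0,0,1]])
def bar(th,H):  # lid bar centre, hinge H
    c,s=np.cos(th),np.sin(th);return H+np.array([-256*c+12*s,0,256*s+12*c])
def proj(n,X):
    p=P[n];q=p["T"][:3,:3].T@(np.asarray(X)-p["T"][:3,3]);q=q*[1,-1,-1];q=p["mtx"]@q;return q[:2]/q[2]
E
python3 - <<'E'
from h import *
for e in((296,162),(315,144),(305.7,153)):print(onz("side",e,205))
pin=C+[25,157,205]
for s in(-37,0,37):
    X=pin+s*np.array([.866,0,.5]);print(s,proj("side",X),proj("top",X))
print("bar",proj("side",C+[-156,0,87]), proj("side",C+[-156,75,87]),proj("side",C+[-156,-75,87]))
a=np.array([-.5,0,.866])
for f in(1,-1):
  for t in(-np.pi/2,0,np.pi/2):
    print("pin",f,t,[r.ik(pin+d*a,R(np.pi/6,f,True,t)) for d in(0,80)])
  for t,X in((.8,bar(0,C+[100,0,75])),(.8,bar(0,C+[100,0,75])+[-100,0,100]),(.3,bar(1.3,C+[100,0,75]))):
    print("lid",f,t,X,r.ik(X,R(t,f,False)))
E
```

```text
[635.337   8.607 205.   ]
[708.033  35.753 205.   ]
[671.412  21.678 205.   ]
-37 [290.953 163.767] [254.007 198.126]
0 [302.498 152.266] [253.755 183.574]
37 [314.062 140.745] [253.496 168.67 ]
bar [275.654 264.848] [256.933 243.076] [295.869 288.357]
pin 1 -1.5707963267948966 [None, None]
pin 1 0 [array([-0.66 ,  0.036,  0.564,  1.957,  0.053,  0.634,  1.435]), array([-0.742, -0.139,  0.576,  1.951,  0.211,  0.797,  1.312])]
pin 1 1.5707963267948966 [array([-0.623,  0.036,  0.526,  1.956,  0.055,  0.634, -0.138]), array([-0.112, -0.093, -0.008,  1.933,  0.084,  0.783, -0.164])]
lid 1 0.8 [ 486. -129.   87.] None
lid 1 0.8 [ 386. -129.  187.] None
lid 1 0.3 [ 685.083 -129.     324.881] [-0.506  0.221  0.811  1.509 -0.257  1.195  0.33 ]
pin -1 -1.5707963267948966 [array([-0.623,  0.036,  0.526,  1.956,  0.055,  0.634, -0.138]), array([-0.112, -0.093, -0.008,  1.933,  0.084,  0.783, -0.164])]
pin -1 0 [array([-0.223,  0.043,  0.115,  1.944,  0.084,  0.635, -1.734]), array([ 0.27 , -0.085, -0.367,  1.921,  0.031,  0.779, -1.691])]
pin -1 1.5707963267948966 [None, None]
lid -1 0.8 [ 486. -129.   87.] None
lid -1 0.8 [ 386. -129.  187.] None
lid -1 0.3 [ 685.083 -129.     324.881] [-0.781  0.343  1.222  1.516 -0.456  1.238 -2.673]
```

```bash
sed -i 's/^C=.*/C=np.array([644.,-131,0])/' h.py; python3 - <<'E'
from h import *
pin=C+[25,157,205];a=np.array([-.5,0,.866])
for t in(.1,.2,.3,.4,.5,.6): print(t,[r.ik(bar(0,C+[100,0,75])+d,R(t,1,False)) is not None for d in(np.zeros(3),np.array([0,0,100.]))])
r.goto(pin+100*a,R(np.pi/6));r.dwell(.2)
o=r.get_obs();print(o["time"],o["tool_pos"],o["joint_positions"])
p=cams.camera_params("wrist");im=cams.grab_frame("wrist");np.savez("w1.npz",mtx=p["mtx"],T=p["T"])
cv2.imwrite("pics/w1.png",im[:,:,::-1])
P["w"]=p
for s in(-37,0,37): print(proj("w",pin+s*np.array([.866,0,.5])))
E
```

```text
0.1 [True, True]
0.2 [True, True]
0.3 [True, True]
0.4 [True, True]
0.5 [True, True]
0.6 [True, False]
2.65 [619.055  26.667 291.538] [-0.757 -0.174  0.575  1.941  0.237  0.839  1.295]
[276.403 173.29 ]
[276.428 216.55 ]
[276.452 256.585]
```

View pics/w1.png

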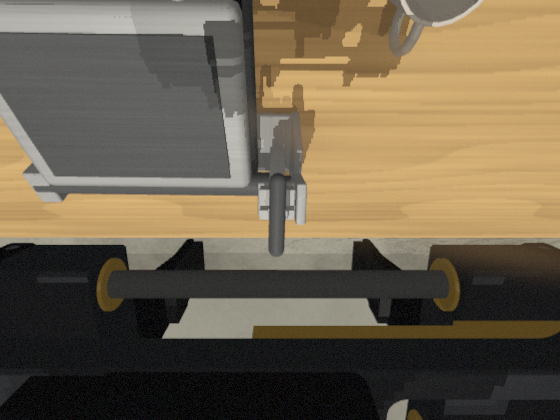

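The T-bar shows from (278,176) to (276,252), centre (277,214). Predicted was (276,216), so agreement is within about 2 mm. I'll grasp it and pull.

```bash
python3 - <<'E'
from h import *
pin=C+[25,157,205]+[-1.,0,0];a=np.array([-.5,0,.866]);g=pin-2*a
def s(l):
    o=r.get_obs();print(l,round(o["time"],2),o["tool_pos"],(o["tool_pos"]-g)@a,o["force"],o["finger_gap"],o["gripper_force"],o["joint_positions"][6])
r.move_gripper(55);r.move_l(g+30*a,R(np.pi/6),speed=120);print(r.move_l(g,speed=60,stop_force=12));s("at")
r.move_gripper(0);r.dwell(.2);s("grip")
p0=r.get_obs()["tool_pos"]
print(r.move_l(g+24.5*a,speed=40,stop_force=30));s("pulled");f=r.get_obs()["force"]
E
```

```text
False
at 4.93 [669.043  25.858 203.074] -0.1897470001144541 [ 0.489  0.596 -0.465] 54.577688328241685 0.0 1.4550101267028075
grip 5.92 [669.009  25.837 203.31 ] 0.03184103426711323 [ 0.196 -0.679  0.74 ] 13.006369985531327 29.929971992969513 1.4550728964169748
False
pulled 6.67 [656.842  26.044 224.27 ] 24.266302349185516 [ 6.596  0.158 -6.362] 13.093430114028072 29.92823213338852 1.4035027925565975
```

```bash
python3 - <<'E'
from h import *
pin=C+[25,157,205]+[-1.,0,0];a=np.array([-.5,0,.866]);g=pin-2*a
def s(l):
    o=r.get_obs();print(l,round(o["time"],2),o["tool_pos"],(o["tool_pos"]-g)@a,o["force"],o["force"]@a,o["ft_torque"]@a,o["finger_gap"])
q=r.get_obs()["joint_positions"].copy()
for k in (1,2,3):
    q2=q.copy();q2[6]-=1.60*k/3;r.goto_joints(q2);s("turn")
Rn=r.get_obs()["orientation"]
print(r.move_l(g+14*a+(r.get_obs()["tool_pos"]-g-((r.get_obs()["tool_pos"]-g)@a)*a),speed=25,stop_force=9));s("low")
r.dwell(.2);s("low")
cv2.imwrite("pics/s2.png",cv2.resize(cams.grab_frame("side")[110:260,230:430,::-1],None,fx=3,fy=3,interpolation=cv2.INTER_CUBIC))
E
```

```text
turn 7.25 [657.119  26.39  224.118] 23.99721555362419 [ 6.474  0.887 -5.397] -7.911014188565478 -0.010572571156160476 12.892593248265436
turn 7.83 [657.352  26.769 224.35 ] 24.080880370386062 [ 7.777  0.677 -7.113] -10.048420883117917 0.016073337916445926 12.970869768217808
turn 8.4 [657.67   26.823 224.665] 24.194495194449043 [ 7.909  0.635 -5.791] -8.969583449634055 0.020955362573113145 12.879667523660052
True
low 8.82 [662.449  26.806 216.562] 14.78829163392666 [-2.504  0.616  4.865] 5.465437760182066 0.04983736691531975 13.013427207469842
low 9.02 [662.417  26.784 216.485] 14.737736902295037 [-3.837 -0.558  5.567] 6.7399090065031455 0.03770877836095114 12.753768624298244
```

View pics/s2.png

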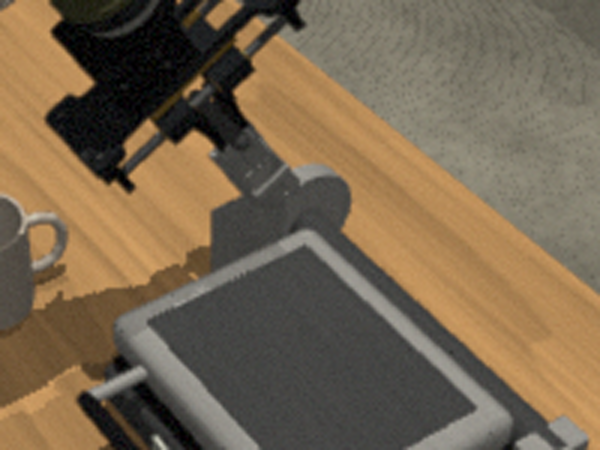

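The picture shows the pin standing clear of its sleeve, and the force reversed at 14.8 mm, so it is seated in the notch. I'll release it, back off and check.

```bash
python3 - <<'E'
from h import *
a=np.array([-.5,0,.866])
r.move_gripper(45)
p=r.get_obs()["tool_pos"];r.move_l(p+95*a,speed=150)
A=cv2.resize(cams.grab_frame("side")[120:220,260:390,::-1],None,fx=3,fy=3,interpolation=cv2.INTER_CUBIC)
t=.4;b=bar(0,C+[100,0,75]);Z=R(t,1,False)[:,2];g=b+2*Z
r.goto(g-160*Z,R(t,1,False));r.move_gripper(40);r.move_l(g-90*Z)
o=r.get_obs();print(o["time"],o["tool_pos"],o["joint_positions"],o["force"])
P["w"]=cams.camera_params("wrist");w=cams.grab_frame("wrist")[:,:,::-1]
np.savez("w2.npz",**P["w"])
A2=np.zeros((420,390,3),np.uint8);A2[:300]=A;cv2.imwrite("pics/c3.png",np.hstack([A2,w[:,150:]]))
for y in(-75,0,75):print(proj("w",b+[0,y,0]))
E
```

```text
Traceback (most recent call last):
rig.MotionError: the arm cannot take that pose within its joint ranges
```

```bash
python3 - <<'E'
from h import *
b=bar(0,C+[100,0,75])
print(r.get_obs()["time"],r.get_obs()["tool_pos"])
for f in(1,-1):
 for t in(0,.1,.2,.3,.4):
  Z=R(t,1,False)[:,2];g=b+2*Z
  print(f,t,[int(r.ik(g-d*Z,R(t,f,False)) is not None) for d in(0,40,80,120,160)],[int(r.ik(g+[0,0,d],R(t,f,False)) is not None) for d in(40,80,120,160)],[int(r.ik(bar(th,C+[100,0,75])+2*Z,R(t,f,False)) is not None) for th in np.arange(0,1.35,.1)],r.ik(g,R(t,f,False)))
E
```

```text
10.7333 [614.177  26.259 296.081]
1 0 [1, 1, 1, 1, 1] [1, 1, 1, 1] [1, 1, 1, 1, 1, 1, 1, 1, 1, 1, 1, 1, 1, 1] [-0.733  0.248  1.052  2.012 -0.252  1.02   0.439]
1 0.1 [1, 1, 1, 1, 1] [1, 1, 1, 1] [1, 1, 1, 1, 1, 1, 1, 1, 1, 1, 1, 1, 1, 1] [-0.747  0.122  1.033  2.089 -0.169  0.9    0.377]
1 0.2 [1, 1, 1, 1, 1] [1, 1, 1, 1] [1, 1, 1, 1, 1, 1, 1, 1, 1, 1, 1, 1, 1, 1] [-0.759 -0.     1.019  2.166 -0.072  0.784  0.306]
1 0.3 [1, 1, 1, 1, 1] [1, 1, 1, 1] [1, 1, 1, 1, 1, 1, 1, 1, 1, 1, 1, 1, 1, 1] [-0.767 -0.118  1.008  2.242  0.041  0.671  0.225]
1 0.4 [1, 1, 1, 0, 0] [1, 1, 1, 1] [1, 1, 1, 1, 1, 1, 1, 1, 1, 1, 1, 1, 1, 1] [-0.762 -0.224  0.997  2.318  0.164  0.562  0.138]
-1 0 [1, 0, 0, 0, 0] [0, 0, 0, 0] [1, 1, 0, 0, 0, 0, 0, 0, 1, 1, 1, 1, 1, 1] [-0.809  0.288  1.151  2.013 -0.307  1.03  -2.654]
-1 0.1 [1, 0, 0, 0, 1] [0, 0, 0, 0] [1, 0, 0, 0, 0, 0, 0, 0, 0, 0, 1, 1, 1, 1] [-0.921  0.178  1.24   2.091 -0.252  0.91  -2.689]
-1 0.2 [0, 0, 1, 1, 1] [0, 1, 1, 1] [0, 0, 0, 0, 0, 0, 0, 0, 0, 0, 0, 1, 1, 1] None
-1 0.3 [0, 1, 1, 1, 0] [1, 1, 1, 1] [0, 1, 1, 1, 1, 1, 1, 0, 0, 0, 0, 0, 0, 1] None
-1 0.4 [1, 1, 1, 0, 0] [1, 1, 1, 1] [1, 1, 1, 1, 1, 1, 1, 1, 1, 0, 0, 0, 0, 0] [ 1.385 -0.091 -1.047  2.26  -0.381  0.576 -2.533]
```

Constant tilt of 0.3 with flip +1 reaches every pose, so I'll use that.

```bash
python3 - <<'E'
from h import *
A=cv2.resize(cams.grab_frame("side")[120:220,260:390,::-1],None,fx=3,fy=3,interpolation=cv2.INTER_CUBIC)
t=.3;b=bar(0,C+[100,0,75]);Z=R(t,1,False)[:,2];g=b+2*Z
r.goto(g-160*Z,R(t,1,False));r.move_gripper(40);r.move_l(g-90*Z)
o=r.get_obs();print(o["time"],o["tool_pos"],o["joint_positions"],o["force"])
P["w"]=cams.camera_params("wrist");w=cams.grab_frame("wrist")[:,:,::-1]
A2=np.zeros((420,390,3),np.uint8);A2[:300]=A;cv2.imwrite("pics/c3.png",np.hstack([A2,w[:,150:]]))
for y in(-75,0,75):print(proj("w",b+[0,y,0]))
E
```

```text
13.0917 [ 462.224 -131.157  171.556] [ 0.374 -0.194 -0.083  2.167 -0.13   0.883  0.358] [-0.021  0.233  0.805]
[277.771 301.754]
[277.74  220.528]
[277.704 124.794]
```

View pics/c3.png

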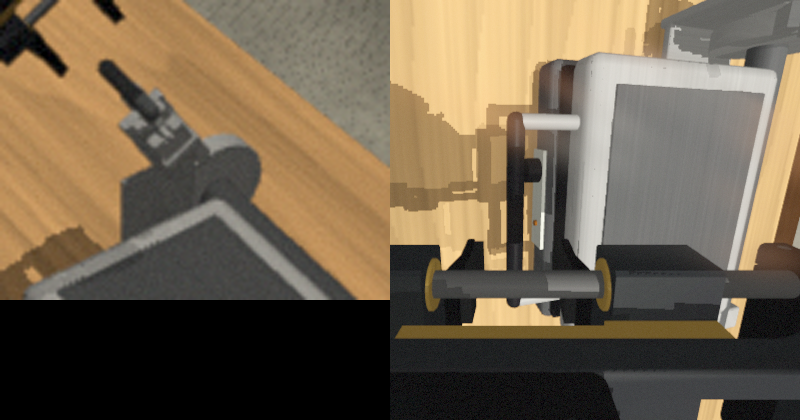

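The T-bar is parked out and turned 90°. The front bar sits at wrist column 275 against 278 predicted, about 2 mm nearer. I'll grasp it there and raise in small steps, checking the force.

```bash
cat >> h.py <<'E'
C=C+[-2.,0,0];H=C+[100,0,75];t=.3;RL=R(t,1,False);ZL=RL[:,2]
def s(l):
    o=r.get_obs();print(l,round(o["time"],2),o["tool_pos"],o["force"],round(o["finger_gap"],1),o["gripper_force"]);return o
E
python3 - <<'E'
from h import *
g=bar(0,H)+2*ZL
r.move_l(g-25*ZL,RL,speed=150);print(r.move_l(g,speed=60,stop_force=12));s("at")
r.move_gripper(0);r.dwell(.2);o=s("grip")
off=0
for th in np.arange(.08,.41,.08):
    if r.move_l(bar(th,H)+2*ZL,speed=60,stop_force=40): print("STOP");break
    o=s(round(th,2))
    if np.linalg.norm(o["force"])>35: print("high");break
E
```

```text
False
at 14.29 [ 486.425 -130.896   84.693] [ 0.47   0.749 -0.447] 40.1 0.0
grip 15.08 [ 486.378 -131.053   85.123] [-3.68  -0.089  2.993] 12.9 29.976401450112462
0.08 15.57 [ 487.982 -131.087  105.418] [-0.239 -1.392 -2.727] 13.0 30.014241307071643
0.16 16.07 [ 491.184 -131.094  125.947] [-3.906 -1.667 -1.186] 13.2 30.011291205883026
0.24 16.56 [ 496.009 -131.11   146.325] [-7.454 -1.917  0.149] 12.8 30.00641405582428
0.32 17.05 [ 502.259 -131.23   165.916] [-10.297  -1.099   1.751] 13.1 30.005902647972107
0.4 17.54 [ 509.936 -131.335  184.788] [-12.159  -1.396   3.6  ] 12.7 30.005960762500763
```

```bash
python3 - <<'E'
from h import *
A=cv2.resize(cams.grab_frame("side")[130:330,200:430,::-1],None,fx=2.1,fy=2.1,interpolation=cv2.INTER_CUBIC)
w=cv2.resize(cams.grab_frame("wrist")[:,:,::-1],None,fx=.55,fy=.55)
A2=np.zeros((420,w.shape[1],3),np.uint8);A2[:w.shape[0]]=w;cv2.imwrite("pics/c4.png",np.hstack([A,A2]))
P["w"]=cams.camera_params("wrist");print(A.shape,proj("side",bar(.4,H)),proj("side",bar(.4,H)+[0,75,0]))
print(r.get_obs()["ft_torque"])
E
```

```text
(420, 483, 3) [285.247 229.118] [265.128 207.547]
[-0.481  2.928 -0.151]
```

View pics/c4.png

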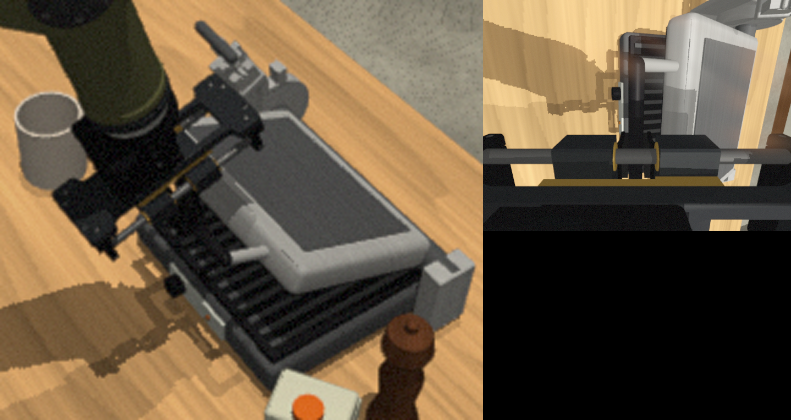

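The lid is rising, the bar is held centrally and the pin is still parked. There is about 12 N of outward radial force, so I'll ease the radius as I go.

```bash
python3 - <<'E'
from h import *
off=0.
for th in np.arange(.44,1.281,.07):
    o=r.get_obs();u=np.array([-np.cos(th),0,np.sin(th)]);tg=np.array([np.sin(th),0,np.cos(th)])
    off+=np.clip(.2*(o["force"]@u),-2,2)
    if r.move_l(bar(th,H)+2*ZL+off*u,speed=60,stop_force=30): print("STOP");break
    o=r.get_obs();print(round(th,2),round(o["time"],2),round(off,1),"rad",round(o["force"]@u,1),"tan",round(o["force"]@tg,1),o["tool_pos"],round(o["finger_gap"],1))
    if np.linalg.norm(o["force"])>35: print("high");break
E
```

```text
0.44 17.97 2.0 rad 4.6 tan -1.3 [ 515.235 -131.418  196.047] 12.9
0.51 18.42 2.9 rad 1.8 tan -1.8 [ 523.936 -131.461  211.943] 13.1
0.58 18.87 3.2 rad -0.1 tan -1.7 [ 532.663 -131.588  225.541] 13.0
0.65 19.32 3.2 rad 2.6 tan -2.3 [ 542.997 -131.74   239.633] 12.8
0.72 19.77 3.7 rad 4.3 tan -3.3 [ 554.838 -131.908  253.624] 13.2
0.79 20.22 4.5 rad 1.2 tan -3.3 [ 567.651 -132.09   266.855] 13.3
0.86 20.67 4.7 rad 3.2 tan -3.2 [ 581.479 -132.291  279.225] 13.0
0.93 21.12 5.3 rad 2.4 tan -2.5 [ 596.037 -132.479  290.516] 12.9
1.0 21.58 5.7 rad 1.5 tan -1.9 [ 611.458 -132.675  300.802] 13.1
1.07 22.04 6.0 rad 1.1 tan -1.2 [ 627.68  -132.894  310.03 ] 13.6
1.14 22.5 6.2 rad 2.2 tan -0.8 [ 644.52  -133.073  317.866] 12.9
1.21 22.96 6.6 rad 0.9 tan -0.6 [ 661.734 -133.247  324.478] 12.9
1.28 23.42 6.8 rad 1.8 tan -0.5 [ 679.504 -133.482  329.779] 13.2
```

```bash
python3 - <<'E'
from h import *
r.dwell(.2);s("hold")
r.move_gripper(40);o=s("open")
r.move_l(o["tool_pos"]-60*ZL,speed=60,stop_force=10);r.move_l(o["tool_pos"]-110*ZL,speed=120)
p=r.get_obs()["tool_pos"];r.move_l(p+[-170,0,20],speed=200);s("away");r.dwell(.5)
A=cv2.resize(cams.grab_frame("side")[80:330,180:440,::-1],None,fx=1.7,fy=1.7,interpolation=cv2.INTER_CUBIC)
B=cv2.resize(cams.grab_frame("top")[130:300,190:420,::-1],None,fx=1.45,fy=1.45,interpolation=cv2.INTER_CUBIC)
B2=np.zeros((A.shape[0],B.shape[1],3),np.uint8);B2[:B.shape[0]]=B;cv2.imwrite("pics/c5.png",np.hstack([A,B2]))
for th in(1.15,1.25,1.35):
    m=[proj(n,bar(th,H)+[0,y,0]) for n in("side","top") for y in(-75,75)]
    print(th,[(q-[180,80])*1.7 for q in m[:2]],[(q-[190,130])*1.45+[442,0] for q in m[2:]])
E
```

```text
hold 23.62 [ 679.497 -133.438  329.789] [-0.48  -5.368  0.51 ] 13.1 29.98247355222702
open 24.38 [ 678.755 -130.911  328.294] [-0.832  0.021 -0.807] 40.0 0.0
away 27.11 [ 476.81  -130.587  452.333] [-0.485  0.556 -0.206] 40.0 0.0
1.15 [array([319.65 , 162.952]), array([237.456,  94.305])] [array([686.989,  74.237]), array([587.168,  74.166])]
1.25 [array([337.333, 148.93 ]), array([253.97 ,  81.622])] [array([687.53,  57.14]), array([587.265,  57.05 ])]
1.35 [array([355.095, 136.483]), array([270.718,  70.5  ])] [array([687.777,  39.886]), array([587.309,  39.776])]
```

View pics/c5.png

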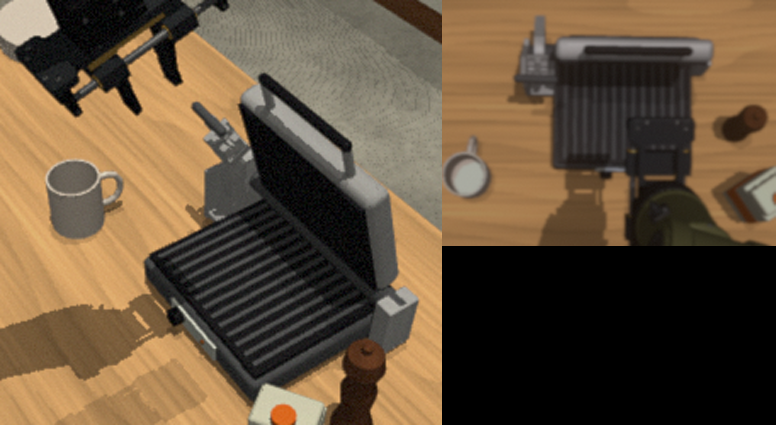

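The lid stands at about 1.29 rad with the bar in the side view from (265,77) to (350,148). The pin is parked, the bystanders are untouched and the gripper is clear.

```bash
python3 -c "
from rig import r
print(r.sign_off())"
```

```text
the job is handed in; nothing more can be done
None
```

The job is handed in: the pin is parked out in its rest notch, the lid stands on its own at about 1.29 rad, the gripper has let go, and the things around the grill look undisturbed.

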